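# Find the balance of a sprung chest lid beside the drill press and hold it there

## Task

The spring hinge on the drill accessory chest is about to be adjusted: draw the red-knobbed slide bolt fully back so the lid is free, then raise the lid by its handle past its balance point (pointer on the quadrant clearly in the red, but do not let it fly open to its stop). Then bring it back to just below the balance point, pointer inside the green band where it would fall shut if let go, and finish there still holding the lid steady; do not let go. Leave the vice and the oil bottle where they are.

Things in the scene. Friction and masses are not known exactly. Their poses are not given: they have to be found in the camera images.
- chest: Green steel chest fixed to the bench, 220 (x) x 340 (y) x 110 mm high. Origin: centre of its underside. Front (-x): bolt, lid's free edge; +x side: hinge. A coloured quadrant arc (radius 120 mm about the hinge line) stands 186 mm to +y, up to 245 mm above the bench. On the front's -y end a bolt bed with two staples, tops 139 mm above the bench.
- lid (a joint): Lid angle, rad: 0 shut, grows as the front edge rises, stop 1.5. Lid 0.9 kg, 8 mm thick, 220 x 344 mm, spring-helped. Balance 0.85 (+-0.03): below it the lid falls shut, above it the spring carries it open. Quadrant: white below 0.62, green 0.62-0.80, yellow 0.80-0.91, red above; yellow pointer on the lid's +y edge. Handle force: about 2 N up when shut, under 1 N near balance.
- lid_handle (a point): Middle of the lid's round steel handle bar, 12 mm thick, along the chest's y, on two posts 110 mm apart, bar centre 42 mm above the lid's top. Lid shut: 80 mm to -x and 30 mm to +y of the chest's origin, 160 mm above the bench. It swings with the lid, 195 mm from the hinge line; the bar can turn between the fingers, so a gripper may stay pointing down.
- lid_hinge (a point): Middle of the hinge line (fixed, along the chest's y), 110 mm to +x of the chest's origin and 114 mm above the bench.
- bolt (a joint): Travel of the slide bolt in m: 0 to 0.010 at the start (shot over the steel tab on the lid's front edge, which it stops from rising), 0.045 fully drawn at its stop. It slides along the chest's -y direction and stays where it is left; moving it takes about 2 N.
- bolt_grip (a point): Point on the axis of the bolt's red upright knob, 17 mm below its top: knob 14 mm in diameter, rising from 132 mm to 186 mm above the bench; this point is 168.5 mm above the bench. It moves with the bolt.
- vice: Bystander: small green machine vice, loose, about 150 x 70 x 57 mm, on the bench to the +y side of the chest. Origin: underside centre of its base.
- oil: Bystander: yellow oil bottle with red cap, loose, 52 mm in diameter, 120 mm tall, on the bench to the -y side of the chest. Origin: underside centre.

How it is judged:
By the outcome, as a careful person would: the job done as asked, in the order asked, and still so for the second after the job is handed in, while the arm keeps its last pose, push and grip.
It also fails if it takes over 54 s, if anything falls off the work surface, if the arm or the gripper's body presses on something with over 40 N, if the wrist force passes 120 N, or if a joint passes its speed limit or range.

## Robot

A 6-joint arm with a two-finger parallel gripper is mounted at the origin on the work surface. World frame = base frame: x ahead of the robot, y to its left, z up, the work surface at z = 0. Lengths are in m, angles in rad, forces in N, time in s.
With the tool pointing down it reaches from about 0.425 to 0.95 m from the base axis. Payload 3.5 kg.
Tool frame: the origin (TCP) lies midway between the tips of the shut fingers; the grasp point (between the pads) lies 19 mm behind it; z points along the fingers, y is the direction in which the jaws open and shut (so a half turn about z gives the same grasp; the last joint's range is limited). The gripper opens to 85 mm and grips with 20 to 120 N. Pads are 22 mm wide; open, the fingers measure 114 mm over their backs; the gripper's body (76 mm by 85 mm) begins 54 mm behind the grasp point. The pads swing forward as they close: fully open they stand 13 mm farther back than shut.
Start: joints at [-1.359, 0.286, 1.577, -0, 1.279, -0.15], TCP at [0.239, -0.631, 0.231] pointing down, gripper open.
Joint ranges: [-2.77, 2.77], [-0.9, 2.22], [0.21, 2.48], [-1.53, 4.67], [0.24, 2.81], [-2.84, 2.84]. Speed limits (rad/s): [2.79, 2.79, 3.14, 3.14, 3.14, 3.14].

## Interface

Orientations are given as a unit quaternion [x, y, z, w].
In Python, from plant import * gives the robot as it stands.
- The arm moves only by the shell command python3 -m jog 'ROWS' [FORCE]. ROWS is a JSON object of lists of equal length, an entry for each row: "travel": the shift along the world's x, y, z in mm, a list of three; "dr": the turn, a rotation vector about the world's x, y, z in degrees, a list of three; "jaw": the closure in counts, from 0 (fully open) to 255 (shut). In form: {"travel": [[x, y, z], ...], "dr": [[wx, wy, wz], ...], "jaw": [jaw, ...]}. A call has 1 to 5 rows; each row shifts and turns the commanded pose from where the row before left it; what a row does not reach is not made up. A row lasts 1/12 s, in which the tool goes at most 41.7 mm and 7.16 degrees, less where a joint would pass 70% of its speed; a pose out of reach is approached as far as the arm can. A call is refused whole if a number of a shift passes 41.7 or a number of a turn 7.16, either way. A call with a gripper value outside its range is refused whole. The fingers move at their own pace and stop on an object; FORCE is the grip in N (left out, the last holds). Time passes only in rows, so rows that do not move let the fingers close. It gives the time, the measured TCP pose, the force and the opening at its end, in the units of the state.
- get_state(): the state, without advancing time (a new reading comes with each control period).
- read_camera(name): name is "side" or "top" or "wrist"; returns the picture (420x560x3 uint8, red, green, blue); there is no depth.
- camera_info(name): a dict with "K" (3x3 intrinsics, pixels), "R" (3x3) and "t" (3): a world point X has camera coordinates R X + t; the wrist camera has in their place "mount" (4x4, takes a point from camera to tool coordinates, whose origin is the TCP and whose axes are the flange's). Camera axes: x right, y down, z forward; pixel columns grow to the right and rows downward; lengths in m; the calibration is good to about 2 mm. The wrist camera is an equidistant fisheye: a pixel r from the principal point sees the ray r / f radians off the axis. A picture is of the moment at which its call begins: read the wrist's pose just before it. camera_info takes no time and is no camera call.
- sign_off(): hands the job in, once; it reports no verdict.
The state is a dict: "time": time; "qpos": joint angles; "dq": joint speeds; "joint_efforts": joint torques, N m; "eef_pos": TCP position; "tcp_rot": TCP orientation; "contact_force": force on the tool from outside, world axes, zero at the start; "wrist_torque": the same for the moment, N m; "opening": opening from 0.0 (shut) to 1.0 (fully open).
Only numpy, scipy, OpenCV 4.12 (cv2) and the standard library are available. Lean on these libraries where they do the work, as an engineer would, in place of code of your own. Each camera call takes 0.05 s, during which the arm holds its last target. There are 200 camera calls.

## Working session

There is one attempt and no reset: what is moved stays moved. The work goes in short steps, Python scripts to look and compute and a shell command to move; the robot and the scene stay as the last step left them, time stands still between calls to the robot, and variables do not carry over. Pictures are saved under pics/ and viewed, about 8 in all and at most 12, crops included, and the job is handed in when it is done.

```bash
mkdir -p pics && python3 - <<'E'
from plant import *
import cv2
s=get_state();print(s)
for n in("side","top"):
    c=camera_info(n);print(n,c)
    cv2.imwrite(f"pics/{n}0.png",read_camera(n)[:,:,::-1])
print(camera_info("wrist"))
E
```

```text
{'time': 0.0, 'qpos': array([-1.35899871e+00,  2.87161264e-01,  1.57816924e+00,  7.28951344e-07,
        1.27861901e+00, -1.49991049e-01]), 'dq': array([ 0.00182257, -0.00031953,  0.00084917,  0.00175041, -0.00094284,
       -0.00146593]), 'joint_efforts': array([-1.57266353e-03, -4.05986774e+01, -2.92627949e+01, -1.86964189e-04,
        5.85495494e-03,  1.39592807e-06]), 'eef_pos': array([ 0.23880824, -0.63064055,  0.22995433]), 'tcp_rot': array([ 9.83682523e-01,  1.79909158e-01, -3.60628246e-05, -1.17787816e-03]), 'contact_force': array([ 0.51385893, -0.21063124,  0.2934612 ]), 'wrist_torque': array([-0.02662653,  0.00734964,  0.01320693]), 'opening': 0.9994813311472572}
side {'K': array([[495.44941552,   0.        , 280.10178977],
       [  0.        , 495.44941552, 210.47094197],
       [  0.        ,   0.        ,   1.        ]]), 'R': array([[-0.75275609, -0.65828923, -0.00368115],
       [-0.48227409,  0.55527105, -0.67755868],
       [ 0.44807362, -0.5082611 , -0.7354595 ]]), 't': array([0.46289395, 0.36429197, 0.91059882])}
top {'K': array([[520.38611891,   0.        , 284.21336376],
       [  0.        , 520.38611891, 207.49869825],
       [  0.        ,   0.        ,   1.        ]]), 'R': array([[ 0.01761796, -0.99978862,  0.01059817],
       [-0.99874346, -0.01809495, -0.04673412],
       [ 0.04691602, -0.00976149, -0.99885114]]), 't': array([0.03412921, 0.59037731, 1.34368183])}
{'K': array([[325.1922621 ,   0.        , 280.24417962],
       [  0.        , 325.1922621 , 206.30531258],
       [  0.        ,   0.        ,   1.        ]]), 'mount': array([[ 3.09187498e-04, -9.46224808e-01, -3.23509687e-01,
         8.39198534e-02],
       [ 9.99999597e-01,  1.99116214e-05,  8.97489363e-04,
        -3.44677181e-04],
       [-8.42785098e-04, -3.23509834e-01,  9.46224433e-01,
        -1.42300799e-01],
       [ 0.00000000e+00,  0.00000000e+00,  0.00000000e+00,
         1.00000000e+00]])}
```

View pics/side0.png

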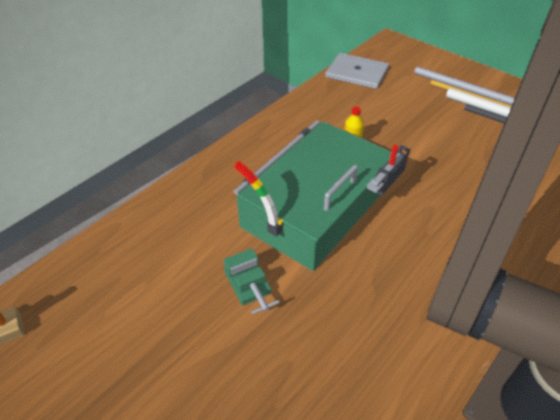

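View pics/top0.png

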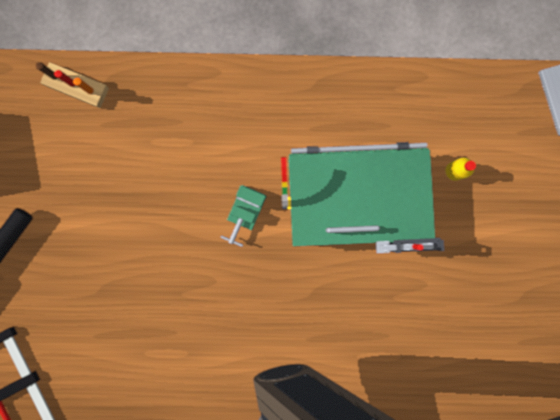

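Side view: red knob from about (395,147) to (392,165), handle bar from (327,192) to (356,169). Top view: knob at (419,247), bar from (327,230) to (380,228), chest yaw of about 2°. I'll zoom in once on both and triangulate.

```bash
cat > h.py <<'E'
import numpy as np, cv2
from plant import *
def P(n):
    c=camera_info(n); return c["K"]@np.c_[c["R"],c["t"]]
def tri(ps,pt):
    X=cv2.triangulatePoints(P("side"),P("top"),np.float64(ps).reshape(2,1),np.float64(pt).reshape(2,1))
    X=(X[:3]/X[3]).ravel()
    e=[np.linalg.norm((lambda v:v[:2]/v[2])(P(n)@np.r_[X,1])-p) for n,p in(("side",ps),("top",pt))]
    return X,np.round(e,1)
def proj(n,X):
    v=P(n)@np.r_[X,1]; return v[:2]/v[2]
E
python3 - <<'E'
from h import *
a=cv2.imread("pics/side0.png");b=cv2.imread("pics/top0.png")
A=cv2.resize(a[130:230,310:420],None,fx=5,fy=5,interpolation=2)
cv2.imwrite("pics/z.png",np.vstack([cv2.resize(a[135:215,315:415],(600,480),interpolation=2)[:, :],np.zeros((1,600,3),np.uint8)]))
B=cv2.resize(b[215:260,320:450],(520,180),interpolation=2)
A=cv2.resize(a[135:215,315:415],(500,400),interpolation=2);A=np.hstack([A,np.zeros((400,20,3),np.uint8)])
cv2.imwrite("pics/z.png",np.vstack([A,B]))
for n,im,r in(("side",a,(130,180,370,420)),("top",b,(235,260,400,440))):
    v=im[r[0]:r[1],r[2]:r[3]].astype(int)
    m=(v[...,2]>120)&(v[...,1]<70)&(v[...,0]<70)
    y,x=np.nonzero(m);print(n,len(x),x.mean()+r[2],y.mean()+r[0],x.min()+r[2],x.max()+r[2],y.min()+r[0],y.max()+r[0])
for ps,pt in(((395,147.5),(419,247)),((327,193),(327,230.5)),((356,169),(380,229))): print(tri(ps,pt))
E
```

```text
side 106 393.3301886792453 154.27358490566039 389 398 145 164
top 54 417.6111111111111 247.0 413 422 244 250
(array([ 0.49639606, -0.26357963,  0.18101334]), array([0.4, 0.3]))
(array([ 0.53035998, -0.05377957,  0.17075333]), array([0.5, 0.4]))
(array([ 0.53803376, -0.17915645,  0.14794089]), array([0.7, 0.6]))
```

View pics/z.png

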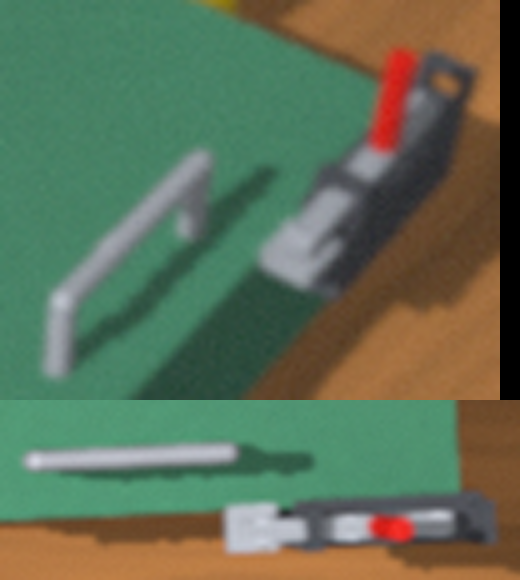

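```bash
python3 - <<'E'
from h import *
k,e=tri((395.7,146.5),(420,247));print("knob top",k,e)
p,e=tri((327.4,194.3),(327.8,230.2));print(p,e)
q,e=tri((355.4,167),(378,228.3));print(q,e)
m=(p+q)/2;d=p-q;print("handle",m,"len",np.linalg.norm(d),"yaw",np.degrees(np.arctan2(-d[0],d[1])))
th=np.arctan2(-d[0],d[1]);ux=np.array([np.cos(th),np.sin(th),0]);uy=np.array([-np.sin(th),np.cos(th),0])
print("hinge",m+ux*.19, "origin",m+.08*ux-.03*uy)
print("knob rel", (k-m)@ux,(k-m)@uy)
# chest lid corners in top at z=.118
c=camera_info("top");s=get_state()
for uv in((430,148),(434,244),(292,246),(290,151)):
    r=c["R"].T@np.linalg.inv(c["K"])@[*uv,1];C=-c["R"].T@c["t"];print(uv,C+r*(.118-C[2])/r[2])
E
```

```text
knob top [ 0.49631926 -0.26547987  0.18281414] [0.5 0.4]
[ 0.53096626 -0.05631398  0.16448259] [0.5 0.5]
[ 0.53848407 -0.1732328   0.15792433] [0.1 0.1]
handle [ 0.53472516 -0.11477339  0.16120346] len 0.11734368345261427 yaw 3.6790218707773965
hinge [ 0.72433361 -0.10258167  0.16120346] origin [ 0.61648531 -0.13957821  0.16120346]
knob rel -0.04799713047985935 -0.1479315093153063
(430, 148) [ 0.73576031 -0.3056424   0.118     ]
(434, 244) [ 0.50336411 -0.31634139  0.118     ]
(292, 246) [0.49263741 0.02538016 0.118     ]
(290, 151) [0.7218815  0.03410123 0.118     ]
```

Measurements agree with the text: bar height 0.161 m, bar length 117 mm, knob top 0.183 m, yaw about 2.7°. I'll now go above the knob and turn the jaws along the chest's x (+72°).

```bash
python3 -m jog '{"travel":[[21.4,30.4,3],[21.4,30.4,3],[21.4,30.4,3],[21.4,30.4,3],[21.4,30.4,3]],"dr":[[0,0,6],[0,0,6],[0,0,6],[0,0,6],[0,0,6]],"jaw":[0,0,0,0,0]}' 40
python3 -m jog '{"travel":[[21.4,30.4,3],[21.4,30.4,3],[21.4,30.4,3],[21.4,30.4,3],[21.4,30.4,3]],"dr":[[0,0,6],[0,0,6],[0,0,6],[0,0,6],[0,0,6]],"jaw":[0,0,0,0,0]}'
python3 -m jog '{"travel":[[21.4,30.4,3],[21.4,30.4,3],[0,0,0]],"dr":[[0,0,6],[0,0,6],[0,0,0]],"jaw":[0,0,0]}'
cat >> h.py <<'E'
from scipy.spatial.transform import Rotation as Ro
def wp(X,s):
    M=np.array(camera_info("wrist")["mount"]);K=camera_info("wrist")["K"]
    T=np.eye(4);T[:3,:3]=Ro.from_quat(s["tcp_rot"]).as_matrix();T[:3,3]=s["eef_pos"]
    c=(np.linalg.inv(T@M)@np.r_[X,1])[:3];r=np.hypot(*c[:2]);a=np.arctan2(r,c[2])*K[0,0]/r
    return np.array([K[0,2]+a*c[0],K[1,2]+a*c[1]])
E
python3 - <<'E'
from h import *
s=get_state();print(s["qpos"],s["eef_pos"],Ro.from_quat(s["tcp_rot"]).as_matrix().round(3))
cv2.imwrite("pics/w1.png",read_camera("wrist")[:,:,::-1])
for X in([.4963,-.2655,.186],[.531,-.0563,.161],[.5385,-.1732,.161]):print(X,wp(np.array(X),s))
E
```

```text
time: 0.52
eef_pos: [0.3464, -0.4775, 0.2457]
tcp_rot: [0.903, 0.43, 0.0, -0.001]
contact_force: [0.5, 0.2, 0.1]
opening: 0.998
time: 0.93
eef_pos: [0.4534, -0.3254, 0.261]
tcp_rot: [0.76, 0.65, -0.0, -0.0]
contact_force: [-0.4, 0.0, -0.4]
opening: 1.003
time: 1.18
eef_pos: [0.4984, -0.2615, 0.2677]
tcp_rot: [0.687, 0.727, 0.001, -0.0]
contact_force: [-0.7, -0.1, -0.2]
opening: 1.002
[-0.66466824  0.01208495  1.81720486  0.00286124  1.31209101 -0.7222419 ] [ 0.49842648 -0.26150844  0.26770806] [[-0.057  0.998  0.002]
 [ 0.998  0.057  0.002]
 [ 0.002  0.002 -1.   ]]
[0.4963, -0.2655, 0.186] [276.13296232 220.50774084]
[0.531, -0.0563, 0.161] [336.44447992 -43.49807409]
[0.5385, -0.1732, 0.161] [338.57314113  97.7127867 ]
```

View pics/w1.png

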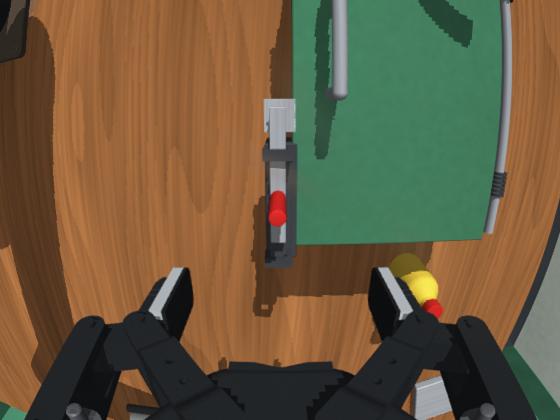

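The wrist view confirms the estimates: the knob top is at (277,220), predicted (276,220), and the bar's -y end is at (339,95), predicted (339,98). Next I descend and grip the knob.

```bash
python3 -m jog '{"travel":[[-2,-4,-28],[0,0,-28],[0,0,-28],[0,0,-28],[0,0,0]],"dr":[[0,0,0],[0,0,0],[0,0,0],[0,0,0],[0,0,0]],"jaw":[0,0,0,0,0]}' 40
python3 -m jog '{"travel":[[0,0,0],[0,0,0],[0,0,0],[0,0,0],[0,0,0]],"dr":[[0,0,0],[0,0,0],[0,0,0],[0,0,0],[0,0,0]],"jaw":[120,255,255,255,255]}'
python3 -m jog '{"travel":[[0,0,0],[0,0,0],[0,0,0],[0,0,0],[0,0,0]],"dr":[[0,0,0],[0,0,0],[0,0,0],[0,0,0],[0,0,0]],"jaw":[255,255,255,255,255]}'
```

```text
time: 1.65
eef_pos: [0.4893, -0.2687, 0.148]
tcp_rot: [0.691, 0.723, -0.001, -0.007]
contact_force: [-1.0, -0.0, -0.9]
opening: 0.996
time: 2.07
eef_pos: [0.4945, -0.2712, 0.1573]
tcp_rot: [0.69, 0.724, 0.0, 0.002]
contact_force: [-0.7, -0.5, -0.0]
opening: 0.304
time: 2.48
eef_pos: [0.4966, -0.271, 0.1572]
tcp_rot: [0.69, 0.724, 0.002, 0.004]
contact_force: [6.4, 0.2, 0.3]
opening: 0.149
```

Gripped the knob (opening about 13 mm). Drawing it along the chest's -y.

```bash
python3 -m jog '{"travel":[[0.3,-6,0],[0.4,-8,0],[0.4,-8,0],[0.4,-8,0],[0,0,0]],"dr":[[0,0,0],[0,0,0],[0,0,0],[0,0,0],[0,0,0]],"jaw":[255,255,255,255,255]}'
python3 -m jog '{"travel":[[0.3,-6,0],[0.2,-4,0],[0.1,-3,0],[0,0,0],[0,0,0]],"dr":[[0,0,0],[0,0,0],[0,0,0],[0,0,0],[0,0,0]],"jaw":[255,255,255,255,255]}'
```

```text
time: 2.9
eef_pos: [0.4985, -0.3018, 0.1573]
tcp_rot: [0.69, 0.723, 0.002, 0.004]
contact_force: [7.5, -1.2, 0.1]
opening: 0.147
time: 3.32
eef_pos: [0.4989, -0.3088, 0.1571]
tcp_rot: [0.69, 0.723, 0.006, -0.001]
contact_force: [6.8, 13.9, 5.8]
opening: 0.146
```

The knob moved 38 mm and then met a hard stop at 14 N, so the bolt is drawn. I'll release, rise and check.

```bash
python3 -m jog '{"travel":[[0,3,0],[0,0,0],[0,0,0],[0,0,0],[0,0,0]],"dr":[[0,0,0],[0,0,0],[0,0,0],[0,0,0],[0,0,0]],"jaw":[255,0,0,0,0]}'
python3 -m jog '{"travel":[[0,0,0],[0,0,28],[0,0,28],[0,0,28],[0,0,0]],"dr":[[0,0,0],[0,0,0],[0,0,0],[0,0,0],[0,0,0]],"jaw":[0,0,0,0,0]}'
python3 -m jog '{"travel":[[8,38,0],[8,38,0],[8,38,0],[8,38,0],[0,0,0]],"dr":[[0,0,0],[0,0,0],[0,0,0],[0,0,0],[0,0,0]],"jaw":[0,0,0,0,0]}'
python3 - <<'E'
from h import *
s=get_state();print(s["eef_pos"],Ro.from_quat(s["tcp_rot"]).as_matrix().round(3))
cv2.imwrite("pics/w2.png",read_camera("wrist")[:,:,::-1])
for X in([.531,-.0563,.161],[.5385,-.1732,.161],[.499,-.303,.186]):print(X,wp(np.array(X),s))
E
```

```text
time: 3.73
eef_pos: [0.4956, -0.3107, 0.1553]
tcp_rot: [0.69, 0.724, -0.0, -0.0]
contact_force: [-0.1, -0.5, 0.2]
opening: 0.71
time: 4.15
eef_pos: [0.4981, -0.3129, 0.2467]
tcp_rot: [0.69, 0.724, 0.0, 0.006]
contact_force: [0.4, -0.7, 0.7]
opening: 1.001
time: 4.57
eef_pos: [0.5282, -0.1531, 0.2389]
tcp_rot: [0.688, 0.726, 0.001, -0.001]
contact_force: [-0.5, -0.7, 0.5]
opening: 1.0
[ 0.52822051 -0.15308252  0.23889462] [[-0.053  0.999 -0.   ]
 [ 0.999  0.053  0.003]
 [ 0.003 -0.    -1.   ]]
[0.531, -0.0563, 0.161] [291.39416554  80.6638537 ]
[0.5385, -0.1732, 0.161] [291.83417878 243.32564376]
[0.499, -0.303, 0.186] [237.96362313 381.8902691 ]
```

View pics/w2.png

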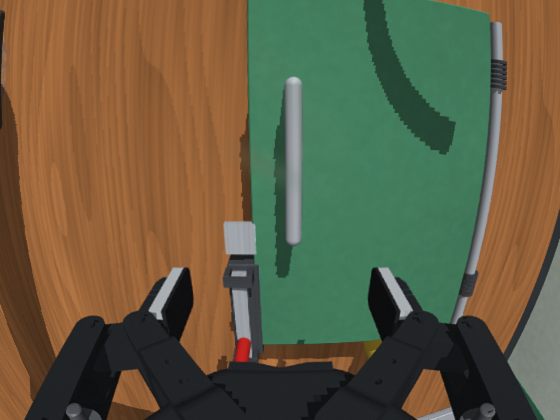

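The bolt is drawn clear of the tab: the tab block is at (240,237) and the bolt end is back in the staple at (238,272). The bar runs from (293,82) to (293,242), as predicted. Now I take the handle.

```bash
python3 -m jog '{"travel":[[7,38,0],[0,0,-32],[0,0,-32],[0,0,-32],[0,0,0]],"dr":[[0,0,0],[0,0,0],[0,0,0],[0,0,0],[0,0,0]],"jaw":[0,0,0,0,0]}'
python3 -m jog '{"travel":[[0,0,0],[0,0,0],[0,0,0],[0,0,0],[0,0,0]],"dr":[[0,0,0],[0,0,0],[0,0,0],[0,0,0],[0,0,0]],"jaw":[120,255,255,255,255]}' 40
python3 -m jog '{"travel":[[0,0,0],[0,0,0],[0,0,0],[0,0,0],[0,0,0]],"dr":[[0,0,0],[0,0,0],[0,0,0],[0,0,0],[0,0,0]],"jaw":[255,255,255,255,255]}'
```

```text
time: 5.03
eef_pos: [0.5301, -0.1196, 0.1358]
tcp_rot: [0.69, 0.723, -0.003, -0.006]
contact_force: [-1.5, -0.4, -1.3]
opening: 0.998
time: 5.45
eef_pos: [0.5359, -0.1212, 0.1454]
tcp_rot: [0.69, 0.724, 0.001, 0.002]
contact_force: [-0.1, 0.2, -1.1]
opening: 0.301
time: 5.87
eef_pos: [0.5356, -0.1208, 0.1445]
tcp_rot: [0.69, 0.724, 0.0, 0.001]
contact_force: [-0.1, -0.3, 5.5]
opening: 0.127
```

```bash
cat > arc.py <<'E'
from h import *
p0=np.arctan2(46,190)
f=lambda t:195*np.array([-np.cos(p0+t),-np.cos(p0+t)*.052,np.sin(p0+t)])
E
python3 - <<'E'
from arc import *
t=np.arange(0,1.06,.05)
for a,b in zip(t,t[1:]):print(round(b,2),(f(b)-f(a)).round(1),(f(b)-f(0)).round(1))
E
```

```text
0.05 [2.5 0.1 9.4] [2.5 0.1 9.4]
0.1 [3.  0.2 9.3] [ 5.5  0.3 18.7]
0.15 [3.5 0.2 9.1] [ 9.   0.5 27.8]
0.2 [3.9 0.2 8.9] [12.9  0.7 36.7]
0.25 [4.4 0.2 8.7] [17.2  0.9 45.5]
0.3 [4.8 0.2 8.5] [22.   1.1 54. ]
0.35 [5.2 0.3 8.2] [27.2  1.4 62.2]
0.4 [5.6 0.3 8. ] [32.8  1.7 70.2]
0.45 [6.  0.3 7.7] [38.8  2.  77.9]
0.5 [6.4 0.3 7.4] [45.2  2.4 85.2]
0.55 [6.7 0.4 7. ] [51.9  2.7 92.3]
0.6 [7.1 0.4 6.7] [59.   3.1 99. ]
0.65 [7.4 0.4 6.3] [ 66.4   3.5 105.3]
0.7 [7.7 0.4 6. ] [ 74.1   3.9 111.3]
0.75 [8.  0.4 5.6] [ 82.1   4.3 116.9]
0.8 [8.3 0.4 5.2] [ 90.4   4.7 122. ]
0.85 [8.5 0.4 4.7] [ 98.9   5.1 126.8]
0.9 [8.7 0.5 4.3] [107.7   5.6 131.1]
0.95 [8.9 0.5 3.9] [116.6   6.1 135. ]
1.0 [9.1 0.5 3.4] [125.7   6.5 138.4]
1.05 [9.3 0.5 3. ] [135.    7.  141.3]
```

```bash
python3 -m jog '{"travel":[[2.5,0.1,9.4],[3,0.2,9.3],[3.5,0.2,9.1],[3.9,0.2,8.9],[0,0,0]],"dr":[[0,0,0],[0,0,0],[0,0,0],[0,0,0],[0,0,0]],"jaw":[255,255,255,255,255]}' 35
python3 -m jog '{"travel":[[4.4,0.2,8.7],[4.8,0.2,8.5],[5.2,0.3,8.2],[5.6,0.3,8],[0,0,0]],"dr":[[0,0,0],[0,0,0],[0,0,0],[0,0,0],[0,0,0]],"jaw":[255,255,255,255,255]}'
```

```text
time: 6.28
eef_pos: [0.5481, -0.12, 0.1817]
tcp_rot: [0.69, 0.724, -0.0, -0.0]
contact_force: [-0.5, -2.3, -1.0]
opening: 0.12
time: 6.7
eef_pos: [0.5679, -0.1188, 0.2164]
tcp_rot: [0.69, 0.724, -0.001, -0.001]
contact_force: [-6.1, -2.4, 2.7]
opening: 0.128
```

Forces are low and the lid follows. Continuing to about 0.8, then checking.

```bash
python3 -m jog '{"travel":[[6,0.3,7.7],[6.4,0.3,7.4],[6.7,0.4,7],[7.1,0.4,6.7],[0,0,0]],"dr":[[0,0,0],[0,0,0],[0,0,0],[0,0,0],[0,0,0]],"jaw":[255,255,255,255,255]}'
python3 -m jog '{"travel":[[7.4,0.4,6.3],[7.7,0.4,6],[8,0.4,5.6],[0,0,0],[0,0,0]],"dr":[[0,0,0],[0,0,0],[0,0,0],[0,0,0],[0,0,0]],"jaw":[255,255,255,255,255]}'
python3 - <<'E'
from h import *
a=read_camera("side")[:,:,::-1];cv2.imwrite("pics/s3.png",a)
cv2.imwrite("pics/s3z.png",cv2.resize(a[110:270,200:420],(770,560),interpolation=2))
E
```

```text
time: 7.12
eef_pos: [0.594, -0.1171, 0.2465]
tcp_rot: [0.69, 0.724, -0.001, -0.001]
contact_force: [-8.0, -1.2, 7.0]
opening: 0.124
time: 7.53
eef_pos: [0.6175, -0.1157, 0.2649]
tcp_rot: [0.69, 0.724, 0.0, 0.0]
contact_force: [-6.4, 0.1, 9.4]
opening: 0.124
```

View pics/s3z.png

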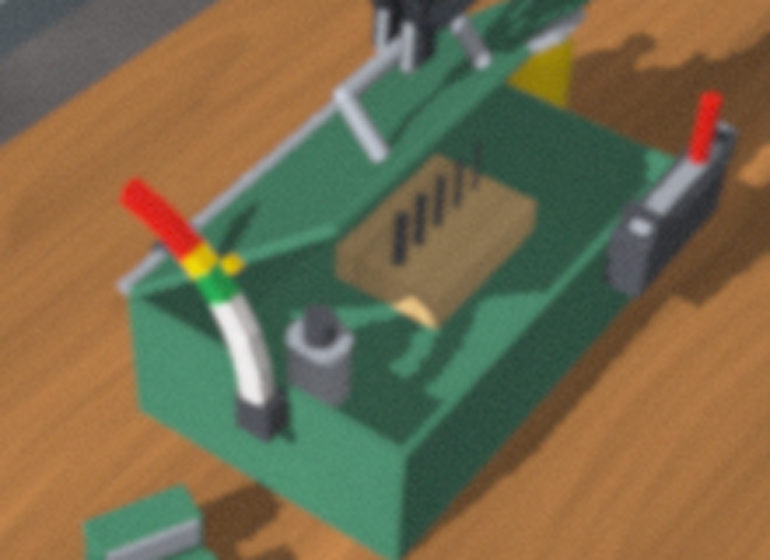

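The pointer's yellow tip is at about (232,264) in the crop, by the green/yellow boundary, with the gripper holding the bar. The small outward radial force means my arc is slightly tight, so I'll refit it from the measured poses.

```bash
cat > fit.py <<'E'
from h import *
from scipy.optimize import least_squares
D=np.array([[535.6,144.5],[548.1,181.7],[567.9,216.4],[594,246.5],[617.5,264.9]])
r=least_squares(lambda p:np.hypot(D[:,0]-p[0],D[:,1]-p[1])-195,[725,95])
c=r.x
ang=lambda x,z:np.arctan2(z-c[1],c[0]-x)
a0=ang(*D[0])
E
python3 - <<'E'
from fit import *
print(c,r.fun.round(2),a0,[round(ang(*d)-a0,3) for d in D])
s=get_state();x,z=s["eef_pos"][0]*1e3,s["eef_pos"][2]*1e3;print(x,z,ang(x,z)-a0)
for t in(.72,.76,.8,.85,.9,.95,1,1.02):print(t,(c+195*np.array([-np.cos(a0+t),np.sin(a0+t)])).round(1))
# theoretical pointer: on line of hinge, radius 120, image of arc marks
th=.05;ux=np.array([np.cos(th),np.sin(th),0]);uy=np.array([-np.sin(th),np.cos(th),0])
H=np.array([.7243,-.1026,.114]);O=np.array([.614,-.1405,0])
for t in(0,.62,.8,.91,1.2):
    for dy in (.174,.186):
        X=O+.11*ux+dy*uy+[0,0,.114]+.12*(-np.cos(t)*ux+np.array([0,0,np.sin(t)]));q=proj("side",X);print(t,dy,q.round(1),((q-[200,110])*3.5).round(0))
E
```

```text
[726.35295673 103.07586097] [ 0.2  -0.18 -0.19  0.16  0.03] 0.21384094271247825 [np.float64(0.0), np.float64(0.202), np.float64(0.407), np.float64(0.612), np.float64(0.765)]
617.2792095238518 264.7183922161636 0.7633543201874154
0.72 [610.4 259.8]
0.76 [616.7 264.4]
0.8 [623.3 268.6]
0.85 [631.7 273.6]
0.9 [640.3 278.1]
0.95 [649.2 282.2]
1 [658.2 285.8]
1.02 [661.9 287.1]
0 0.174 [276.8 218.8] [269. 381.]
0 0.186 [273.3 222.1] [257. 392.]
0.62 0.174 [268.1 191.7] [238. 286.]
0.62 0.186 [264.5 194.9] [226. 297.]
0.8 0.174 [262.7 183.2] [219. 256.]
0.8 0.186 [259.  186.4] [207. 267.]
0.91 0.174 [258.9 178.1] [206. 238.]
0.91 0.186 [255.1 181.3] [193. 249.]
1.2 0.174 [247.4 165.9] [166. 196.]
1.2 0.186 [243.6 169. ] [153. 206.]
```

The fit is good to 0.2 mm, and the lid is at about 0.76. Now past balance to about 1.0.

```bash
python3 -m jog '{"travel":[[6.5,0.3,5],[6.6,0.3,4.6],[6.8,0.3,4.3],[6.9,0.3,3.7],[7,0.3,3.3]],"dr":[[0,0,0],[0,0,0],[0,0,0],[0,0,0],[0,0,0]],"jaw":[255,255,255,255,255]}'
python3 -m jog '{"travel":[[7.2,0.3,2.9],[0,0,0],[0,0,0],[0,0,0]],"dr":[[0,0,0],[0,0,0],[0,0,0],[0,0,0]],"jaw":[255,255,255,255]}'
python3 - <<'E'
from fit import *
s=get_state();x,z=s["eef_pos"][0]*1e3,s["eef_pos"][2]*1e3;print(x,z,ang(x,z)-a0,s["contact_force"],s["opening"])
a=read_camera("side")[:,:,::-1]
cv2.imwrite("pics/s4z.png",cv2.resize(a[110:270,200:420],(770,560),interpolation=2))
E
```

```text
time: 8.0
eef_pos: [0.6517, -0.1136, 0.2827]
tcp_rot: [0.69, 0.724, 0.001, -0.0]
contact_force: [-2.9, 2.8, 5.3]
opening: 0.12
time: 8.33
eef_pos: [0.6592, -0.1132, 0.2854]
tcp_rot: [0.69, 0.724, 0.001, 0.0]
contact_force: [-2.6, 2.6, 5.9]
opening: 0.12
659.1814250502817 285.4083350386892 1.0039823342243857 [-2.64560606  2.58195486  5.8781998 ] 0.12014708733522474
```

View pics/s4z.png

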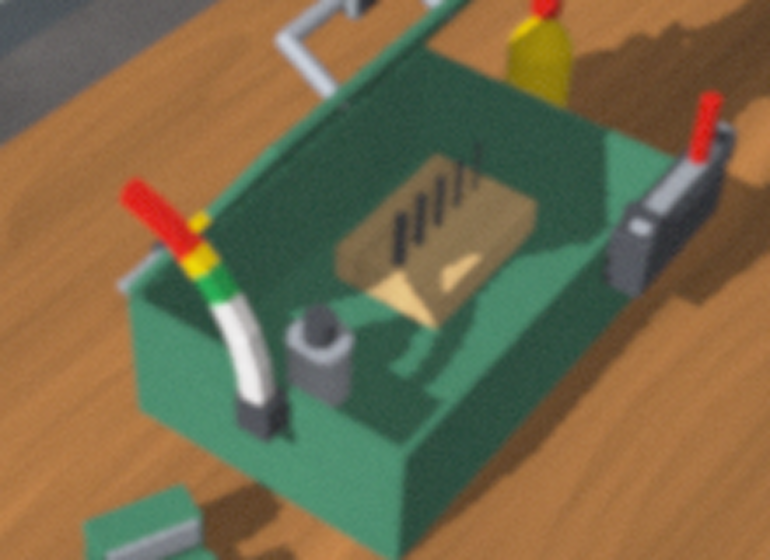

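The pointer at (200,222) lies against the red, and the arm angle reads 1.00, so it is clearly past balance. Now back to about 0.73.

```bash
python3 -m jog '{"travel":[[-7,-0.3,-2.7],[-7,-0.3,-3],[-6.8,-0.3,-3.2],[-6.7,-0.3,-3.5],[-6.6,-0.3,-3.7]],"dr":[[0,0,0],[0,0,0],[0,0,0],[0,0,0],[0,0,0]],"jaw":[255,255,255,255,255]}'
python3 -m jog '{"travel":[[-6.4,-0.3,-4],[-6.2,-0.3,-4.2],[0,0,0],[0,0,0],[0,0,0]],"dr":[[0,0,0],[0,0,0],[0,0,0],[0,0,0],[0,0,0]],"jaw":[255,255,255,255,255]}'
python3 - <<'E'
from fit import *
s=get_state();x,z=s["eef_pos"][0]*1e3,s["eef_pos"][2]*1e3;print(x,z,ang(x,z)-a0,s["contact_force"],s["opening"])
a=read_camera("side")[:,:,::-1]
b=read_camera("top")[:,:,::-1]
cv2.imwrite("pics/s5z.png",np.hstack([cv2.resize(a[140:250,220:320],(500,550),interpolation=2),cv2.resize(b[120:270,215:290],(275,550),interpolation=2)]))
E
```

```text
time: 8.8
eef_pos: [0.6252, -0.1153, 0.2686]
tcp_rot: [0.69, 0.724, 0.002, 0.001]
contact_force: [-1.4, 1.7, 4.5]
opening: 0.121
time: 9.22
eef_pos: [0.6111, -0.1162, 0.2591]
tcp_rot: [0.69, 0.724, -0.0, -0.001]
contact_force: [-2.4, 1.5, 2.0]
opening: 0.122
611.0741243667289 259.1370106768502 0.7207402585190706 [-2.35229636  1.50371413  2.02754473] 0.12226054972916132
```

View pics/s5z.png

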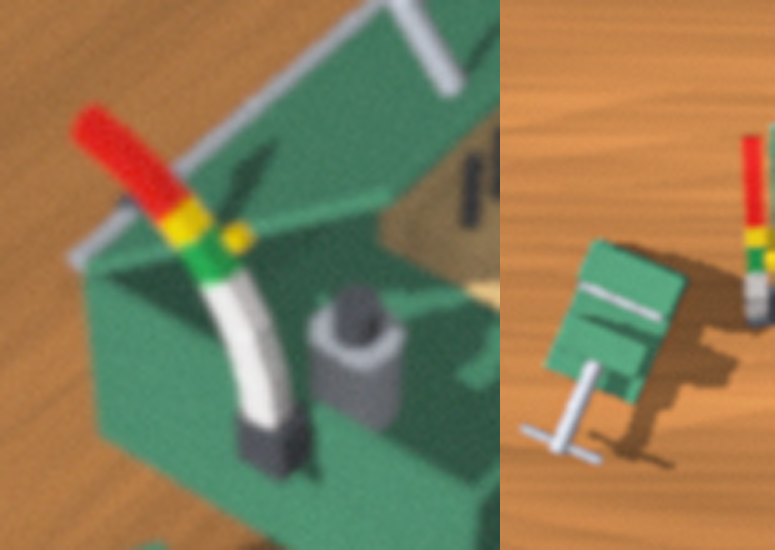

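The side view shows the pointer beside the green. In the top view the pointer is at row 258 of the crop, and the green spans rows 248–272, so it is mid-green. Arm kinematics give 0.72. One settling call, then hand in.

```bash
python3 -m jog '{"travel":[[0,0,0],[0,0,0],[0,0,0],[0,0,0],[0,0,0]],"dr":[[0,0,0],[0,0,0],[0,0,0],[0,0,0],[0,0,0]],"jaw":[255,255,255,255,255]}' && python3 - <<'E'
from fit import *
s=get_state();print(ang(s["eef_pos"][0]*1e3,s["eef_pos"][2]*1e3)-a0,abs(s["dq"]).max())
sign_off()
E
```

```text
time: 9.73
eef_pos: [0.6114, -0.1162, 0.2594]
tcp_rot: [0.69, 0.724, 0.0, -0.0]
contact_force: [-1.2, 3.6, 1.5]
opening: 0.121
0.7228776978743633 0.003127427494215158
the job is handed in; nothing more can be done
```

The job is done and handed in at about 9.7 s, with the gripper still holding the lid just below its balance point.

- **Bolt:** I drew it about 38 mm until it met a firm 14 N stop. A wrist picture afterwards showed it clear of the tab on the lid.
- **Past balance:** I raised the lid by its handle to about 1.00 rad. The side picture showed the pointer in the red, and the lid stayed in the grip short of its stop.
- **Final position:** I brought the lid back to about 0.72 rad. The top picture shows the pointer in the middle of the green band, and the arm was practically still at the last check.
- **Forces:** Readings stayed at about 15 N or less. My first arc was about 3 mm too tight, giving about 11 N outward on the handle, so I refitted it to the measured poses before going past balance.
- **Bystanders:** The arm did not go near the vice or the oil bottle. I did not measure whether either had moved.

No check failed. The lid angles come from the arm's pose and should be good to about 0.02 rad. In the raised side view the pointer stands off the arc because of the viewing angle, so I took the final band from the top view.

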